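Show a rejected seating block to the inspection camera from all four sides

ROBOT

A 6-joint arm with a two-finger parallel gripper is mounted at the origin on the work surface; the furniture and walls round the work are solid. World frame = base frame: x ahead of the robot, y to its left, z up, the work surface at z = 0. Lengths are in m, angles in rad, forces in N, time in s.
With the tool pointing down it reaches from about 0.25 to 0.725 m from the base axis. Payload 4 kg.
Tool frame: the origin (TCP) lies at the very end of the fingers, on their centre line; the grasp point (between the pads) lies 19 mm behind it; z points along the fingers, y is the direction in which the jaws open and shut (so a half turn about z gives the same grasp; the last joint's range is limited). The gripper opens to 85 mm and grips with 20 to 120 N. Pads are 22 mm wide; open, the fingers measure 114 mm over their backs; the gripper's body (76 mm by 85 mm) begins 54 mm behind the grasp point. The pads swing forward as they close: fully open they stand 13 mm farther back than shut.
Start: joints at [-1.33, 0.241, 0.005, 1.335, 0, 1.571], TCP at [0.119, -0.486, 0.231] pointing down, gripper open.
Joint ranges: [-2.72, 2.72], [-1.05, 1.87], [-1.09, 1.28], [-1.99, 2.15], [-1.42, 1.44], [-3.14, 3.14]. Speed limits (rad/s): [2.79, 2.79, 3.14, 3.14, 3.14, 3.14].

INTERFACE

Orientations are given as a unit quaternion [x, y, z, w].
In Python, from workcell import bot gives the robot as it stands.
- The arm moves only by the shell command python3 -m crank 'ROWS'. ROWS is JSON, a list that holds one entry, the list of rows, each a list of 5 numbers: the shift along the tool's x, y, z in mm, then the turn about the tool's z in degrees, then the closure in counts, from 0 (fully open) to 255 (shut). In form: [[[tx, ty, tz, turn, grip], ...]]. A call has 1 to 12 rows; each row shifts and turns the pose as measured when the row begins, along the tool's axes as they then stand; what a row does not reach is not made up. A row lasts 1/8 s, in which the tool goes at most 62.5 mm and 10.7 degrees, less where a joint would pass 70% of its speed; a pose out of reach is approached as far as the arm can. A call is refused whole if a number of a shift passes 62.5 or a number of a turn 10.7, either way. A call with a gripper value outside its range is refused whole. The fingers move at their own pace and stop on an object; the grip force is fixed at half the most. Time passes only in rows, so rows that do not move let the fingers close. It gives the time, the measured TCP pose, the force and the opening at its end, in the units of the state.
- bot.get_obs(): the state, without advancing time (a new reading comes with each control period).
- bot.camera(name): name is "scene" or "top" or "wrist"; returns a dict with "img" (420x560x3 uint8, blue, green, red), "depth" (420x560 float32, m along the optical axis (not along the pixel's ray), 0 where there is no reading), "fx", "fy", "cx", "cy" (pixels), "R" (3x3) and "t" (3): a world point X has camera coordinates R X + t; the wrist camera has in their place "T_tool_cam" (4x4, takes a point from camera to tool coordinates, whose origin is the TCP and whose axes are the flange's). Camera axes: x right, y down, z forward; pixel columns grow to the right and rows downward; lengths in m; the calibration is good to about 2 mm. A picture is of the moment at which its call begins: read the wrist's pose just before it.
- bot.job_done(): hands the job in, once; it reports no verdict.
The state is a dict: "clock": time; "joint_pos": joint angles; "joint_vel": joint speeds; "tau": joint torques, N m; "eef_pos": TCP position; "tool_rot": TCP orientation; "ft_force": force on the tool from outside, world axes, zero at the start; "ft_torque": the same for the moment, N m; "grip_width": finger opening in m.
Only numpy, scipy, OpenCV 4.12 (cv2) and the standard library are available. Lean on these libraries where they do the work, as an engineer would, in place of code of your own. Each camera call takes 0.05 s, during which the arm holds its last target.

TASK

The wooden seating block with four coloured pads is a reject: photograph all its sides, then sort it out. Pick it up and hold it upright over the yellow mark, level with the camera's lens, steady for about a second with its red side squarely facing the lens, then its white side; stand it upright on the bench and let go, take it again by the other pair of sides, and show the blue side and then the yellow side in the same way (a side with a finger on it does not count as shown). Finally stand it upright in the low blue crate that stands on the bench without dropping it, and leave the two plain blocks where they are.

Things in the scene. Friction and masses are not known exactly. Their poses are not given: they have to be found in the camera images.
- reject_block: hardwood seating block, 50 x 50 mm and 85 mm high (55 x 55 mm over its four coloured pads), about 0.2 kg, standing upright. Origin: centre of its underside; z up, x out of the blue side, y out of the red side, so -y is white and -x is yellow
- pad_red: the red wear pad on the reject block: 46 mm wide, 79 mm high, stands 2.5 mm proud of the wood. Origin: centre of its outer face, 27.5 mm from the block's axis and 42.5 mm above its underside; its x axis points straight out of the face (the block's +y), z up the block. The white pad is on the far side. A red dab on the block's top edge marks the same side
- pad_white: the white wear pad on the reject block: 46 mm wide, 79 mm high, stands 2.5 mm proud of the wood. Origin: centre of its outer face, 27.5 mm from the block's axis and 42.5 mm above its underside; its x axis points straight out of the face (the block's -y), z up the block. The red pad is on the far side. A white dab on the block's top edge marks the same side
- pad_blue: the blue wear pad on the reject block: 46 mm wide, 79 mm high, stands 2.5 mm proud of the wood. Origin: centre of its outer face, 27.5 mm from the block's axis and 42.5 mm above its underside; its x axis points straight out of the face (the block's +x), z up the block. The yellow pad is on the far side. A blue dab on the block's top edge marks the same side
- pad_yellow: the yellow wear pad on the reject block: 46 mm wide, 79 mm high, stands 2.5 mm proud of the wood. Origin: centre of its outer face, 27.5 mm from the block's axis and 42.5 mm above its underside; its x axis points straight out of the face (the block's -x), z up the block. The blue pad is on the far side. A yellow dab on the block's top edge marks the same side
- good_block_1: plain hardwood block without pads, 50 x 50 x 85 mm, upright; origin: centre of its underside. Stays where it is
- good_block_2: a second plain hardwood block, like the first. Stays where it is
- camera_stand: fixed inspection camera: square foot 90 x 90 mm, thin post and a black camera head 50 mm wide whose top is at 146 mm; it looks level along its own -x, towards the robot. Origin: on the bench under the post; x points backwards from the lens, z up. The yellow ring and cross are painted flat on the bench 160 mm in front of the post
- lens (a point): centre of the camera lens's front, 45 mm in front of the post, 120 mm above the bench
- show_point (a point): point above the centre of the yellow mark at lens height, 160 mm in front of the post, 120 mm above the bench: the block's middle (42.5 mm above its underside) belongs here while it is shown; its axes are the camera's
- reject_crate: fixed low blue crate, outside 120 x 200 mm and 61 mm high, walls 3 mm, filled so that its flat inner floor lies 44 mm above the bench (17 mm below the rim), inside 114 x 194 mm. Origin: on the bench under its centre; y along the long side, z up
Not all that is in view belongs to the job. Leave any purple look-alike of the reject_block alone.

How it is judged:
By the outcome, as a careful person would: the job done as asked, in the order asked, and still so for the second after the job is handed in, with the robot touching nothing.
It also fails if it takes over 72 s, if anything falls off the work surface, if the arm or the gripper's body presses on something with over 40 N, if the wrist force passes 120 N, or if a joint passes its speed limit or range.

## Working session

There is one attempt and no reset: what is moved stays moved. The work goes in short steps, Python scripts to look and compute and a shell command to move; the robot and the scene stay as the last step left them, time stands still between calls to the robot, and variables do not carry over. Pictures are saved under pics/ and viewed, and the job is handed in when it is done.

```bash
ls; mkdir -p pics; cat > h.py <<'E'
import numpy as np, cv2
from workcell import bot
from scipy.spatial.transform import Rotation as Rn
def cast(c,u,v,z):
    d=c["R"].T@np.array([(u-c["cx"])/c["fx"],(v-c["cy"])/c["fy"],1.0]); o=-c["R"].T@c["t"]
    return o+d*(z-o[2])/d[2]
def proj(c,X):
    p=c["R"]@np.array(X)+c["t"]; return c["fx"]*p[0]/p[2]+c["cx"],c["fy"]*p[1]/p[2]+c["cy"]
def cloud(c):
    v,u=np.mgrid[0:420,0:560]; d=c["depth"]
    P=np.stack([(u-c["cx"])/c["fx"]*d,(v-c["cy"])/c["fy"]*d,d],-1)
    return (P-c["t"])@c["R"]
E
python3 - <<'E'
from h import *
o=bot.get_obs(); print(o)
for n in("scene","top"):
    c=bot.camera(n); cv2.imwrite(f"pics/{n}0.png",c["img"]); print(n,c["fx"],-c["R"].T@c["t"],c["R"])
    np.savez(f"{n}0.npz",**c)
E
```

```text
pics
{'clock': 0.0, 'joint_pos': array([-1.33007878e+00,  2.41381344e-01,  3.70974226e-03,  1.33514024e+00,
        2.06309233e-05,  1.57085537e+00]), 'joint_vel': array([ 0.00033211,  0.00044702,  0.00241562, -0.00081849, -0.00093279,
        0.00012154]), 'tau': array([ 1.33794591e-03, -3.72318327e+01,  2.52407116e+01,  1.70085719e-02,
       -3.98813143e-05, -9.14463982e-06]), 'eef_pos': array([ 0.11905924, -0.48498482,  0.23042318]), 'tool_rot': array([ 9.92768664e-01,  1.20039012e-01, -1.10788564e-04, -1.00170229e-03]), 'ft_force': array([-0.60901065, -0.21655421, -0.04809004]), 'ft_torque': array([-0.0042284 ,  0.05486067,  0.01069611]), 'grip_width': 0.08523037837608183}
scene 502.38752110873605 [-0.51066804 -1.0523021   0.8771026 ] [[ 0.69734991 -0.71659038  0.01418954]
 [-0.33935995 -0.34755646 -0.87409343]
 [ 0.63129861  0.60473361 -0.48555055]]
top 426.68663247877123 [ 0.26848834 -0.09769921  1.13125203] [[-1.02806051e-02 -9.99946486e-01 -1.15487181e-03]
 [-9.78458087e-01  1.02978136e-02 -2.06188569e-01]
 [ 2.06189428e-01 -9.89749585e-04 -9.78511594e-01]]
```

View pics/scene0.png

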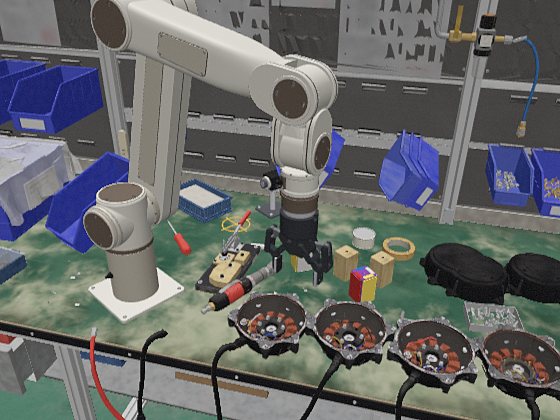

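View pics/top0.png

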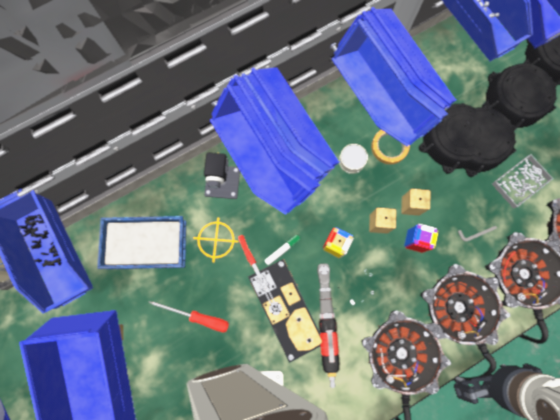

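```bash
python3 - <<'E'
from h import *
c=cv2.imread("pics/top0.png"); s=cv2.imread("pics/scene0.png")
a=cv2.resize(c[180:270,310:450],None,fx=5,fy=5,interpolation=cv2.INTER_CUBIC)
cv2.imwrite("pics/c1.png",a)
cv2.imwrite("pics/c2.png",cv2.resize(s[160:310,180:400],None,fx=3.6,fy=3.6,interpolation=cv2.INTER_CUBIC))
cv2.imwrite("pics/c3.png",cv2.resize(c[140:280,90:250],None,fx=4,fy=4,interpolation=cv2.INTER_CUBIC))
E
```

```text
(no output)
```

View pics/c1.png

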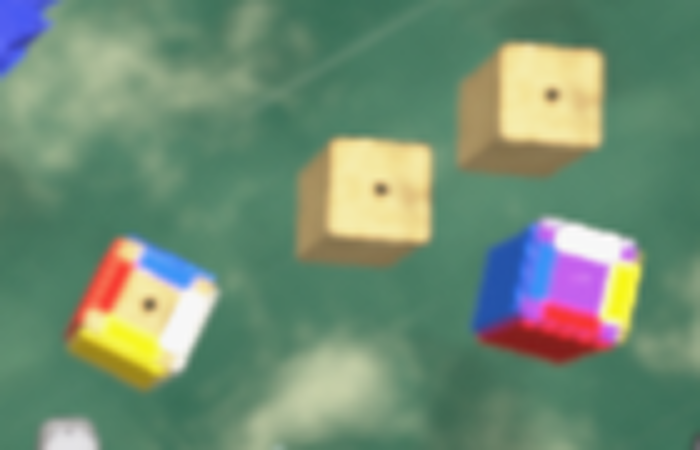

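View pics/c2.png

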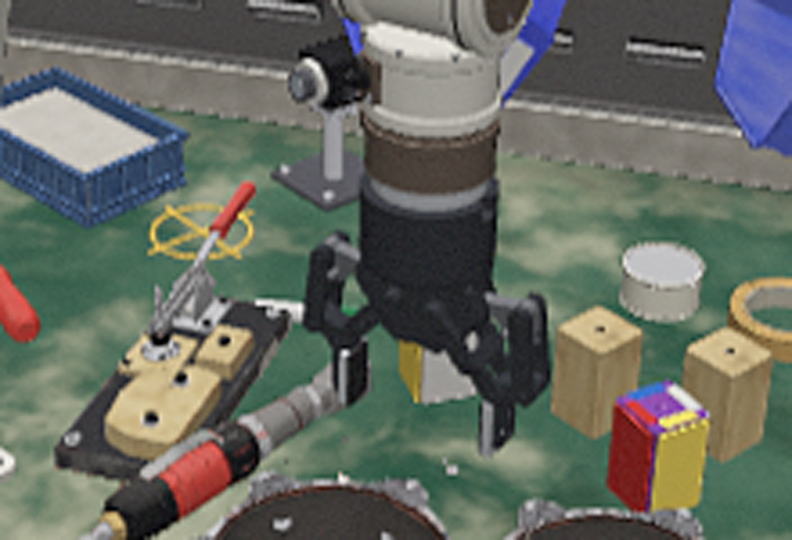

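View pics/c3.png

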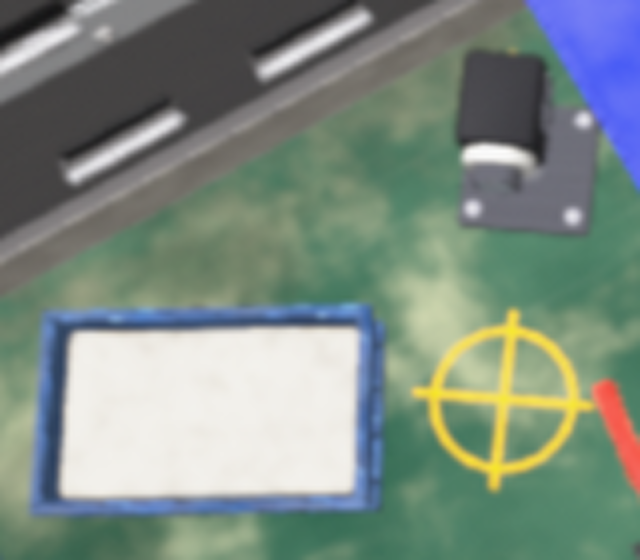

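```bash
python3 - <<'E'
from h import *
c=dict(np.load("top0.npz")); img=c["img"]; hsv=cv2.cvtColor(img,cv2.COLOR_BGR2HSV)
print("block hole",cast(c,310+149/5,180+304/5,.085)," dabs:")
for n,(u,v) in dict(red=(113,282),blue=(170,264),white=(186,314),yel=(133,345)).items(): print(n,cast(c,310+u/5,180+v/5,.085))
for n,p in dict(a=(125,238),b=(217,285),cc=(168,374),d=(75,325)).items(): print(n,cast(c,310+p[0]/5,180+p[1]/5,.085))
for n,(u,v) in dict(gb1=(380,188),gb2=(551,95),decoy=(580,278)).items(): print(n,cast(c,310+u/5,180+v/5,.085))
# mark: yellow mask
m=cv2.inRange(hsv,(20,120,120),(35,255,255)); m[:, :190]=0; m[:,245:]=0; m[:215]=0; m[265:]=0
v,u=np.nonzero(m); P=np.array([cast(c,a,b,0) for a,b in zip(u,v)])
lo,hi=P.min(0),P.max(0); print("mark n",len(P),lo,hi,(lo+hi)/2, P.mean(0))
for n,(a,b) in dict(L=(413,392),R=(593,407),T=(514,310),B=(493,490),C=(504,399)).items(): print(n,cast(c,90+a/4,140+b/4,0))
for n,(a,b) in dict(f1=(473,209),f2=(572,216),f3=(583,120)).items(): print("foot",n,cast(c,90+a/4,140+b/4,0.01))
for n,(a,b) in dict(A=(46,314),B=(382,305),C=(378,510),D=(34,514)).items(): print("crate rim",n,cast(c,90+a/4,140+b/4,0.061))
for n,(a,b) in dict(A=(70,333),B=(362,328),C=(357,492),D=(62,498)).items(): print("crate floor",n,cast(c,90+a/4,140+b/4,0.044))
W=cloud(c); Z=W[...,2]
print("depth median block",np.median(Z[238:243,337:342]),"clamp handle",[(u,v,W[v,u].round(3)) for u,v in((241,238),(244,245),(249,255),(255,265),(262,280))])
reg=(W[...,0]>0.2)&(W[...,0]<.42)&(W[...,1]>-.15)&(W[...,1]<.25)&(c["depth"]>0)
H=np.zeros((11,20))
for x,y,z in W[reg]:
    i=int((x-.2)/.02);j=int((y+.15)/.02);H[i,j]=max(H[i,j],z)
print((H*1000).astype(int)[::-1,::-1])
E
```

```text
block hole [ 0.40908157 -0.24055011  0.085     ]  dabs:
red [ 0.42021548 -0.22316694  0.085     ]
blue [ 0.428913   -0.25171427  0.085     ]
white [ 0.40393046 -0.25859896  0.085     ]
yel [ 0.38888511 -0.23191176  0.085     ]
a [ 0.44219153 -0.2298919   0.085     ]
b [ 0.41818259 -0.27452471  0.085     ]
cc [ 0.37446013 -0.24854227  0.085     ]
d [ 0.39905487 -0.20371233  0.085     ]
gb1 [ 0.46613001 -0.35804202  0.085     ]
gb2 [ 0.51288078 -0.44702258  0.085     ]
decoy [ 0.41979709 -0.45419741  0.085     ]
mark n 487 [ 3.67648610e-01  1.94683669e-02 -2.22044605e-16] [4.88597906e-01 1.39841081e-01 2.22044605e-16] [0.42812326 0.07965472 0.        ] [ 4.26615616e-01  7.93748958e-02 -4.55943747e-19]
L [0.43212137 0.13917276 0.        ]
R [0.42078085 0.0187793  0.        ]
T [0.48720886 0.07281506 0.        ]
B [0.36632577 0.08421282 0.        ]
C [0.42677483 0.07825704 0.        ]
foot f1 [0.55523431 0.10050467 0.01      ]
foot f2 [0.54964094 0.03337487 0.01      ]
foot f3 [0.61729498 0.02674805 0.01      ]
crate rim A [0.47595276 0.36237153 0.061     ]
crate rim B [0.47955411 0.1480
[... 575 characters left out ...]
73]))]
[[48 49 48 48 65  8  7  7  7  8  9  8 91 74  6  7  6 20 20 15]
 [47 48 48 48 64  6  6  8  9  7  6  8 89 86  7 18 20 20 14  7]
 [49 46 48 48 65  6  5  6 11  9  8  7 80 88 83 20 27 28  7  5]
 [63 63 64 63 64  8  7  6  7 10  8  7  6 88 80 32 30 30 25  8]
 [ 7  9  7  6  8  6  7  7  5  5  7  6 25 37 77 64 28 28 27  8]
 [ 6  6  8  7  7  6  7  6  6  7  7  6  6 36 74 71 35 42 43 27]
 [ 7  7  7  5  6  7  6  8  7  7  7  8  6 27 63 66 36 43 48 41]
 [19 20  6  7  6  7  7  7  7  7  7  6  8  6 29 67 68 43 45 45]
 [ 9 17 19 19 20 23 23  6  7  8  7  8  8  8 28 65 93 39 45 49]
 [ 6  6  7  6 17 29 32 29 31 28  8  6  7  8  8 35 62 36 47 54]
 [ 8  8  7  7  7 17 25 30 32 32 31  5  7  7  6 26 36 46 45 51]]
```

Candidates in the top view: four-coloured block with the wooden top at (340,241), purple look-alike at (426,236), and plain blocks at (386,218) and (420,199). The close crop confirms that (340,241) is the reject. Its dabs are red left, blue up, white right and yellow near.

The mark is at about (0.427, 0.079), and the camera axis is at -5.4°. I'll start by turning the tool.

```bash
cat >> h.py <<'E'
def go(x,y,z,phi):
    o=bot.get_obs(); R=Rn.from_quat(o["tool_rot"]).as_matrix(); p=o["eef_pos"]
    ph=np.degrees(np.arctan2(R[1,0],R[0,0])); d=(np.array([x,y,z])-p)*1000
    print("t",round(o["clock"],2),"p",p.round(4),"phi",round(ph,2),"tilt",np.degrees(np.arccos(-R[2,2])).round(2),"j",np.degrees(o["joint_pos"]).round(1),"F",o["ft_force"].round(1),"w",round(o["grip_width"],4))
    t=-((phi-ph+180)%360-180); print("tool shift now",(R.T@d).round(1),"turn",round(t,2))
    a=np.radians(phi); T=np.array([[np.cos(a),np.sin(a),0],[np.sin(a),-np.cos(a),0],[0,0,-1]]); print("tool shift after turning",(T.T@d).round(1))
E
python3 -m crank '[[[0,0,0,-10.5,0],[0,0,0,-10.5,0],[0,0,0,-10.5,0],[0,0,0,-10.5,0],[0,0,0,-10.5,0],[0,0,0,-10.5,0],[0,0,0,-10.5,0],[0,0,0,-10.5,0],[0,0,0,-10.5,0],[0,0,0,-10.5,0],[0,0,0,-10.5,0],[0,0,0,-10.5,0]]]'
python3 -c "
from h import *
go(.409,-.2406,.22,-116)"
```

```text
clock: 1.6
eef_pos: [0.118, -0.4804, 0.2238]
tool_rot: [0.319, 0.948, 0.007, -0.005]
ft_force: [-0.4, 0.5, -0.6]
grip_width: 0.0854
t 1.6 p [ 0.118  -0.4804  0.2238] phi 142.83 tilt 1.0 j [-76.2  14.2  -0.3  76.5  -0.  -39. ] F [-0.4  0.5 -0.6] w 0.0854
tool shift now [-87.1 366.9   6.6] turn -101.17
tool shift after turning [-343.1 -156.5    3.8]
```

```bash

python3 -m crank '[[[0,0,-0.5,-10.5,0],[0,0,-0.5,-10.5,0],[0,0,-0.5,-10.5,0],[0,0,-0.5,-10.5,0],[0,0,-0.5,-10.5,0],[0,0,-0.5,-10.5,0],[0,0,-0.5,-10.5,0],[0,0,-0.5,-10.5,0],[0,0,-0.5,-10.5,0],[0,0,-0.5,-5,0]]]' >/dev/null
python3 -c "
from h import *
go(.409,-.2406,.22,-116)"
```

```text
t 2.85 p [ 0.117  -0.4766  0.2234] phi -115.3 tilt 1.74 j [ -76.2   14.3   -0.2   77.2   -0.  -140.9] F [-1.  -0.1  0.1] w 0.0852
tool shift now [-338.  -163.3    8.2] turn 0.7
tool shift after turning [-340.1 -159.     3.4]
```

```bash

python3 -m crank '[[[-52,-25,0,0,0],[-52,-25,0,0,0],[-52,-25,0,0,0],[-52,-25,0,0,0]]]' >/dev/null
python3 -c "
from h import *
go(.409,-.2406,.22,-116)
print(bot.get_obs()['joint_vel'].round(3))
bot.camera('top')
go(.409,-.2406,.22,-116)
bot.camera('top')
go(.409,-.2406,.22,-116)
print(bot.get_obs()['joint_vel'].round(3))
"
```

```text
t 3.35 p [ 0.2981 -0.3302  0.2243] phi -115.88 tilt 1.87 j [ -48.5    9.1   -6.7   75.9    0.8 -112.6] F [ 0.8 -0.3  0.9] w 0.0854
tool shift now [-128.9  -60.8    6.2] turn 0.12
tool shift after turning [-129.1  -60.4    4.3]
[ 1.046 -0.013 -0.005 -0.012  0.031  1.04 ]
t 3.4 p [ 0.303  -0.3257  0.2244] phi -115.43 tilt 2.04 j [ -47.9    9.1   -6.7   75.9    1.2 -112.5] F [2.5 2.  0.7] w 0.0852
tool shift now [-122.2  -59.4    6.9] turn 0.57
tool shift after turning [-123.   -58.     4.4]
t 3.45 p [ 0.3005 -0.328   0.2243] phi -115.36 tilt 1.92 j [ -48.2    9.1   -6.7   75.9    0.9 -112.8] F [-0.1 -0.3  0.2] w 0.0853
tool shift now [-125.3  -60.8    6.4] turn 0.64
tool shift after turning [-126.2  -59.2    4.3]
[-0.089  0.004  0.004  0.004 -0.06  -0.062]
```

```bash
cat >> h.py <<'E'
def st():
    o=bot.get_obs(); R=Rn.from_quat(o["tool_rot"]).as_matrix(); j=np.degrees(o["joint_pos"]); b=np.radians(j[0])
    z=R[:,2]; er=np.array([np.cos(b),np.sin(b),0]); et=np.array([-np.sin(b),np.cos(b),0])
    print("t",round(o["clock"],3),"p",o["eef_pos"].round(4),"phi",np.degrees(np.arctan2(R[1,0],R[0,0])).round(2),"tilt rad/tan",np.degrees([z@er,z@et]).round(2),"world xy",np.degrees(z[:2]).round(2),"j",j.round(2),"w",round(o["grip_width"],4),"F",o["ft_force"].round(1))
E
python3 -c "
from h import *
st()"
python3 -m crank '[[[0,0,0,0,0],[0,0,0,0,0],[0,0,0,0,0],[0,0,0,0,0],[0,0,0,0,0],[0,0,0,0,0]]]' >/dev/null
python3 -c "
from h import *
st()"
python3 -m crank '[[[-42,-20,0,0,0],[-42,-20,0,0,0],[-20,-10,0,0,0]]]' >/dev/null
python3 -c "
from h import *
st()"

```

```text
t 3.45 p [ 0.3005 -0.328   0.2243] phi -115.36 tilt rad/tan [-1.68  0.94] world xy [-0.42  1.88] j [ -48.16    9.08   -6.71   75.89    0.94 -112.82] w 0.0853 F [-0.1 -0.3  0.2]
t 4.2 p [ 0.2974 -0.3301  0.2236] phi -115.71 tilt rad/tan [-1.79  0.88] world xy [-0.52  1.92] j [ -48.59    9.14   -6.76   75.89    0.88 -112.91] w 0.0855 F [-0.9 -0.7 -0.1]
t 4.575 p [ 0.3888 -0.2585  0.2254] phi -116.09 tilt rad/tan [-1.45  1.27] world xy [-0.48  1.87] j [-34.44  11.35  -3.76  76.34   1.27 -98.39] w 0.0852 F [ 0.4 -0.2  0.9]
```

```bash
S='from h import *
st()'
python3 -m crank '[[[0,0,0,10.5,0],[0,0,0,10.5,0],[0,0,0,10.5,0],[0,0,0,10.5,0]]]' >/dev/null
python3 -c "$S"
python3 -m crank '[[[0,0,0,-10.5,0],[0,0,0,-10.5,0],[0,0,0,-10.5,0],[0,0,0,-10.5,0]]]' >/dev/null
python3 -c "$S"

```

```text
t 5.075 p [ 0.3906 -0.2568  0.2252] phi -159.03 tilt rad/tan [-1.45  1.28] world xy [-0.48  1.88] j [-34.16  11.43  -3.69  76.34   1.28 -55.15] w 0.0854 F [0.9 0.3 0. ]
t 5.575 p [ 0.3906 -0.2569  0.2252] phi -116.04 tilt rad/tan [-1.45  1.28] world xy [-0.48  1.88] j [-34.17  11.44  -3.68  76.34   1.28 -98.16] w 0.0852 F [-0.5  0.5  0.1]
```

```bash
python3 - <<'E'
from h import *
o=bot.get_obs(); c=bot.camera("wrist"); cv2.imwrite("pics/w1.png",c["img"])
R=Rn.from_quat(o["tool_rot"]).as_matrix(); T=np.eye(4);T[:3,:3]=R;T[:3,3]=o["eef_pos"]; M=T@c["T_tool_cam"]
Rw=M[:3,:3].T; tw=-Rw@M[:3,3]
np.savez("w1.npz",fx=c["fx"],fy=c["fy"],cx=c["cx"],cy=c["cy"],R=Rw,t=tw,img=c["img"])
print(M.round(3))
E
```

```text
[[-0.898  0.424  0.117  0.361]
 [ 0.439  0.85   0.289 -0.328]
 [ 0.023  0.311 -0.95   0.366]
 [ 0.     0.     0.     1.   ]]
```

View pics/w1.png

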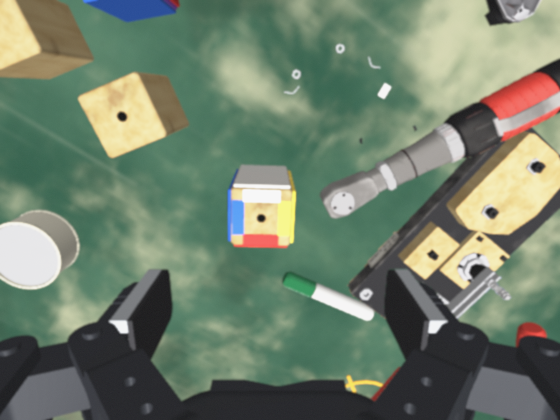

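The wrist view shows the reject with its hole at (261,218), white dab at the top, red at the bottom, blue left and yellow right. It is nearly square to the jaws.

```bash
python3 - <<'E'
from h import *
c=dict(np.load("w1.npz"))
h=cast(c,261,218,.085); print("hole",h)
w=cast(c,261,196,.085)
img=c["img"];hsv=cv2.cvtColor(img,cv2.COLOR_BGR2HSV)
def cen(lo,hi,x0,x1,y0,y1):
    m=cv2.inRange(hsv,lo,hi); k=np.zeros_like(m); k[y0:y1,x0:x1]=1; v,u=np.nonzero(m*k); print(len(u),u.mean(),v.mean()); return cast(c,u.mean(),v.mean(),.085)
b=cen((105,120,100),(125,255,255),233,243,190,233); y=cen((23,120,100),(33,255,255),277,296,190,242); r=cen((0,150,100),(8,255,255),244,278,234,250);
r2=cen((0,0,180),(179,50,255),240,283,188,204)
d=b-y;print("blue dir",np.degrees(np.arctan2(d[1],d[0])),(b+y)/2); d=r-r2; print("red dir",np.degrees(np.arctan2(d[1],d[0])),(r+r2)/2)
go(.4085,-.2405,.225,-116)
E
```

```text
hole [ 0.41147016 -0.24012939  0.085     ]
318 237.4748427672956 216.59748427672955
203 292.42857142857144 214.3694581280788
377 260.17771883289123 240.75331564986737
589 261.28013582342953 195.106960950764
blue dir -24.086102034043098 [ 0.40756595 -0.24062894  0.085     ]
red dir 61.78810024899816 [ 0.41183694 -0.23991896  0.085     ]
t 5.62 p [ 0.3906 -0.2569  0.2252] phi -115.82 tilt 1.94 j [-34.2  11.4  -3.7  76.3   1.3 -98.4] F [ 0.6  0.1 -0.8] w 0.0853
tool shift now [-22.6  -9.    0.6] turn 0.18
tool shift after turning [-22.6  -8.9   0.2]
```

```bash
python3 -c "
from h import *
go(.4105,-.2403,.1,-116)"

```

```text
t 5.62 p [ 0.3906 -0.2569  0.2252] phi -115.82 tilt 1.94 j [-34.2  11.4  -3.7  76.3   1.3 -98.4] F [ 0.6  0.1 -0.8] w 0.0853
tool shift now [-20.4 -13.4 125.5] turn 0.18
tool shift after turning [-23.7 -10.6 125.2]
```

```bash
python3 -m crank '[[[-12,-7,0,0,0],[-8.4,-6.4,35,0,0],[0,0,45,0,0],[0,0,40,0,0],[0,0,5,0,0]]]' >/dev/null
python3 -c "
from h import *
st();go(.4105,-.2403,.038,-116)"

```

```text
t 6.25 p [ 0.4162 -0.2392  0.0992] phi -116.49 tilt rad/tan [-1.    1.44] world xy [-0.12  1.75] j [-30.79  18.17 -14.67  58.16   1.44 -94.33] w 0.0853 F [0.2 0.6 0.6]
t 6.25 p [ 0.4162 -0.2392  0.0992] phi -116.49 tilt 1.76 j [-30.8  18.2 -14.7  58.2   1.4 -94.3] F [0.2 0.6 0.6] w 0.0853
tool shift now [ 5.2  3.7 61.1] turn -0.49
tool shift after turning [ 3.5  4.6 61.2]
```

```bash
python3 -m crank '[[[4.5,4.2,6,-0.5,0],[0,0,20,0,0],[0,0,20,0,0],[0,0,10,0,0]]]' >/dev/null
python3 -c "
from h import *
st();go(.4105,-.2403,.038,-116)"

```

```text
t 6.75 p [ 0.4151 -0.2426  0.0476] phi -116.08 tilt rad/tan [-0.33  1.43] world xy [0.46 1.4 ] j [-31.21  21.39 -19.03  49.92   1.43 -95.14] w 0.0852 F [0.3 0.1 0.4]
t 6.75 p [ 0.4151 -0.2426  0.0476] phi -116.08 tilt 1.47 j [-31.2  21.4 -19.   49.9   1.4 -95.1] F [0.3 0.1 0.4] w 0.0852
tool shift now [0.2 5.1 9.6] turn -0.08
tool shift after turning [-0.1  5.1  9.6]
```

```bash
python3 -m crank '[[[0,4,5,0,0],[0,1,4.5,0,0],[0,0,0,0,0]]]' >/dev/null
python3 -c "
from h import *
st();go(.4105,-.2403,.038,-116)"
python3 -m crank '[[[0,0,0,0,255],[0,0,0,0,255],[0,0,0,0,255],[0,0,0,0,255],[0,0,0,0,255],[0,0,0,0,255]]]' >/dev/null
python3 -c "
from h import *
st()"

```

```text
t 7.125 p [ 0.4115 -0.241   0.0395] phi -116.12 tilt rad/tan [-0.15  1.43] world xy [0.61 1.3 ] j [-31.27  21.54 -20.34  48.28   1.43 -95.15] w 0.0858 F [ 0.7  0.7 -0.8]
t 7.12 p [ 0.4115 -0.241   0.0395] phi -116.12 tilt 1.44 j [-31.3  21.5 -20.3  48.3   1.4 -95.1] F [ 0.7  0.7 -0.8] w 0.0858
tool shift now [-0.2  1.2  1.5] turn -0.12
tool shift after turning [-0.2  1.2  1.5]
t 7.875 p [ 0.4119 -0.2414  0.0404] phi -116.13 tilt rad/tan [-0.08  1.42] world xy [0.67 1.25] j [-31.27  21.47 -20.26  48.35   1.42 -95.14] w 0.0544 F [-0.   0.3 -0.2]
```

```bash
python3 -m crank '[[[0,0,-10,0,255],[0,0,-30,0,255],[0,0,-40,0,255],[0,0,-40,0,255],[0,0,-20,0,255],[0,0,0,0,255]]]' >/dev/null
python3 -c "
from h import *
st();go(.427,.079,.18,174.6)"

```

```text
t 8.625 p [ 0.4091 -0.2438  0.1858] phi -116.12 tilt rad/tan [-0.25  1.42] world xy [0.53 1.34] j [-31.7   12.77  -7.98  69.49   1.42 -95.58] w 0.0548 F [-0.1  0.9 -2.6]
t 8.62 p [ 0.4091 -0.2438  0.1858] phi -116.12 tilt 1.44 j [-31.7  12.8  -8.   69.5   1.4 -95.6] F [-0.1  0.9 -2.6] w 0.0548
tool shift now [-297.5  126.    13.4] turn 69.28
tool shift after turning [ 12.5 323.    5.8]
```

```bash
python3 -m crank '[[[0,0,0,5,255],[0,0,0,10.5,255],[0,0,0,10.5,255],[0,0,0,10.5,255],[0,0,0,10.5,255],[0,0,0,10.5,255],[0,0,0,8,255],[0,0,0,3,255]]]' >/dev/null
python3 -c "
from h import *
st();go(.427,.079,.18,174.6)"

```

```text
t 9.625 p [ 0.4029 -0.2398  0.1757] phi 173.51 tilt rad/tan [-1.3   1.42] world xy [-0.36  1.89] j [-31.68  13.19  -9.02  69.1    1.42 -25.19] w 0.0545 F [ 0.5  0.3 -1.6]
t 9.62 p [ 0.4029 -0.2398  0.1757] phi 173.51 tilt 1.93 j [-31.7  13.2  -9.   69.1   1.4 -25.2] F [ 0.5  0.3 -1.6] w 0.0545
tool shift now [ 12.1 319.4   6.1] turn -1.09
tool shift after turning [  6.  319.6  -4.3]
```

```bash
python3 -m crank '[[[0,30,-1,0,255],[0,55,-1,0,255],[0,55,-1,0,255],[0,55,-1,0,255],[0,55,-1,0,255],[0,40,-1,0,255],[0,15,-1,0,255]]]' >/dev/null
python3 -c "
from h import *
st();go(.427,.079,.118,174.6)"

```

```text
t 10.5 p [0.4341 0.0712 0.1842] phi 173.2 tilt rad/tan [-0.85  2.17] world xy [-1.14  2.04] j [  7.82   9.29 -12.63  68.93   2.17  14.62] w 0.0543 F [ 0.5 -0.4 -2.2]
t 10.5 p [0.4341 0.0712 0.1842] phi 173.2 tilt 2.33 j [  7.8   9.3 -12.6  68.9   2.2  14.6] F [ 0.5 -0.4 -2.2] w 0.0543
tool shift now [ 6.4  4.7 66.6] turn -1.4
tool shift after turning [ 7.8  7.1 66.2]
```

```bash
python3 -m crank '[[[6,4.5,10,-1.2,255],[0,0,20,0,255],[0,0,20,0,255],[0,0,10,0,255],[0,0,3,0,255]]]' >/dev/null
python3 -c "
from h import *
st();go(.427,.079,.118,174.6)"

```

```text
t 11.125 p [0.4216 0.0777 0.1143] phi 174.63 tilt rad/tan [-1.35  2.13] world xy [-1.67  1.9 ] j [  8.93  12.17 -20.41  58.77   2.13  14.3 ] w 0.0544 F [ 0.8  0.  -2.6]
t 11.12 p [0.4216 0.0777 0.1143] phi 174.63 tilt 2.53 j [  8.9  12.2 -20.4  58.8   2.1  14.3] F [ 0.8  0.  -2.6] w 0.0544
tool shift now [-5.1  2.  -3.8] turn 0.03
tool shift after turning [-5.3  1.8 -3.7]
```

```bash
python3 -m crank '[[[-4.5,1.8,-4,0,255],[-0.5,0.2,-1,0,255]]]' >/dev/null
python3 -c "
from h import *
st();go(.427,.079,.118,174.6)
for n in ('scene','top'):
    c=bot.camera(n); np.savez(n+'1.npz',**c); i=c['img'][120:270,180:380] if n=='scene' else c['img'][170:300,130:300]
    cv2.imwrite(f'pics/{n}1.png',cv2.resize(i,None,fx=3.6,fy=3.6,interpolation=cv2.INTER_CUBIC))
st()
"

```

```text
t 11.375 p [0.4276 0.0786 0.1199] phi 174.59 tilt rad/tan [-1.3   2.13] world xy [-1.62  1.9 ] j [  8.94  12.42 -19.12  59.76   2.13  14.35] w 0.0544 F [-0.2 -0.4 -2. ]
t 11.38 p [0.4276 0.0786 0.1199] phi 174.59 tilt 2.5 j [  8.9  12.4 -19.1  59.8   2.1  14.4] F [-0.2 -0.4 -2. ] w 0.0544
tool shift now [0.6 0.2 2. ] turn -0.01
tool shift after turning [0.6 0.3 1.9]
t 11.475 p [0.4272 0.0786 0.1198] phi 174.59 tilt rad/tan [-1.33  2.13] world xy [-1.65  1.89] j [  8.95  12.41 -19.17  59.76   2.13  14.35] w 0.0547 F [ 0.2  0.5 -2.5]
```

View pics/scene1.png

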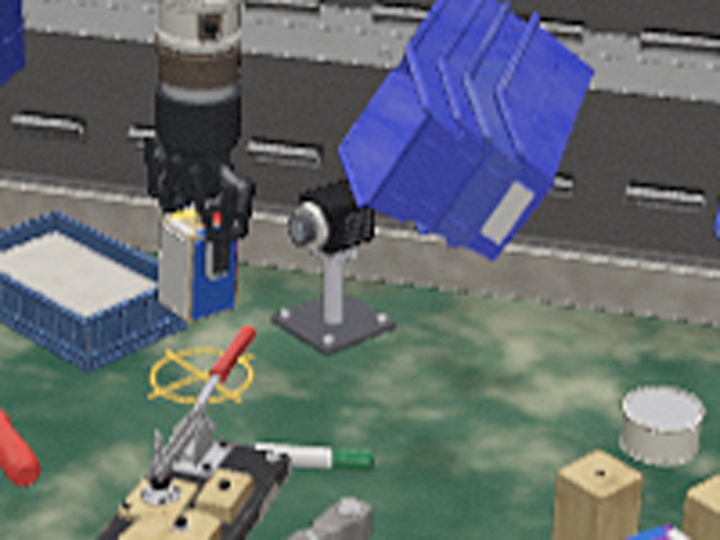

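View pics/top1.png

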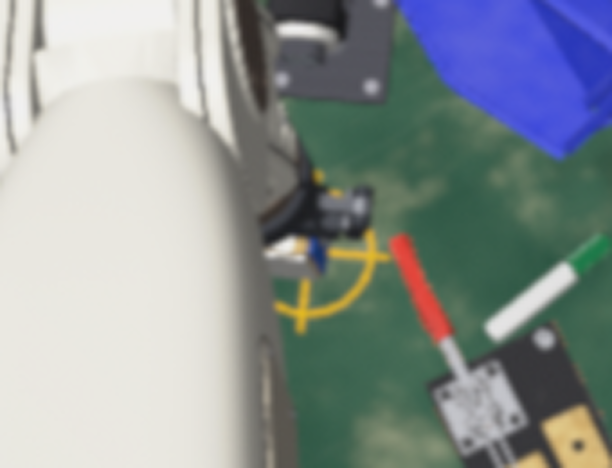

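```bash
python3 -m crank '[[[0,0,1,0,255],[0,0,0,0,255],[0,0,0,0,255],[0,0,0,0,255]]]' >/dev/null
python3 -c "
from h import *
st()"
python3 -m crank '[[[0,0,-0.3,0,255],[0,0,-0.3,0,255],[0,0,-0.3,0,255],[0,0,-0.3,0,255],[0,0,-0.3,0,255],[0,0,-0.3,0,255],[0,0,-0.3,0,255],[0,0,-0.3,0,255]]]' >/dev/null
python3 -c "
from h import *
st();go(.427,.079,.118,174.6)
"

```

```text
t 11.975 p [0.4275 0.0788 0.1193] phi 174.61 tilt rad/tan [-1.26  2.13] world xy [-1.57  1.9 ] j [  8.96  12.41 -19.23  59.62   2.13  14.35] w 0.0544 F [-0.6 -0.1 -1.8]
t 12.975 p [0.4275 0.0787 0.1218] phi 174.61 tilt rad/tan [-1.27  2.12] world xy [-1.58  1.9 ] j [  8.95  12.26 -19.    60.     2.12  14.34] w 0.0548 F [ 1.2  0.5 -2. ]
t 12.97 p [0.4275 0.0787 0.1218] phi 174.61 tilt 2.47 j [  9.   12.3 -19.   60.    2.1  14.3] F [ 1.2  0.5 -2. ] w 0.0548
tool shift now [0.4 0.1 3.9] turn 0.01
tool shift after turning [0.5 0.2 3.8]
```

```bash
S='from h import *
st()'; python3 -m crank '[[[0,0,-30,0,255],[0,0,-30,0,255]]]' >/dev/null;  python3 -c "$S"
python3 -m crank '[[[0,0,0,0,255]]]' >/dev/null;  python3 -c "$S"
python3 -m crank '[[[0,0,30,0,255],[0,0,30,0,255]]]' >/dev/null;  python3 -c "$S"
python3 -m crank '[[[0,0,0,0,255]]]' >/dev/null;  python3 -c "$S"

```

```text
t 13.225 p [0.4269 0.0764 0.1807] phi 174.61 tilt rad/tan [-1.67  2.12] world xy [-1.97  1.84] j [  8.66   9.4  -13.07  69.2    2.12  14.05] w 0.0547 F [ 1.7  0.4 -2.2]
t 13.35 p [0.4287 0.0766 0.1826] phi 174.61 tilt rad/tan [-1.38  2.12] world xy [-1.68  1.89] j [  8.65   9.29 -12.9   69.19   2.12  14.04] w 0.0543 F [ 0.5  0.2 -2.8]
t 13.6 p [0.4288 0.0789 0.1221] phi 174.6 tilt rad/tan [-1.04  2.12] world xy [-1.36  1.94] j [  8.95  12.21 -19.03  59.8    2.12  14.35] w 0.0547 F [-0.  -0.3 -2.2]
t 13.725 p [0.4258 0.0785 0.1192] phi 174.61 tilt rad/tan [-1.44  2.13] world xy [-1.75  1.88] j [  8.96  12.38 -19.31  59.76   2.13  14.35] w 0.0544 F [-0.3 -0.2 -2.4]
```

```bash
python3 -c "
from h import *
for k in range(3): bot.camera('wrist'); st()"

```

```text
t 13.775 p [0.427  0.0787 0.1205] phi 174.61 tilt rad/tan [-1.3   2.12] world xy [-1.61  1.9 ] j [  8.95  12.31 -19.17  59.81   2.13  14.35] w 0.0548 F [-0.4 -0.3 -2.1]
t 13.825 p [0.4281 0.0788 0.1216] phi 174.61 tilt rad/tan [-1.14  2.13] world xy [-1.46  1.92] j [  8.95  12.25 -19.05  59.84   2.13  14.35] w 0.0545 F [ 0.2  0.  -2.3]
t 13.875 p [0.429  0.0789 0.1224] phi 174.61 tilt rad/tan [-1.03  2.13] world xy [-1.34  1.94] j [  8.95  12.21 -18.98  59.84   2.13  14.35] w 0.0541 F [-0.2 -0.9 -2.4]
```

```bash
S='from h import *
st()'; python3 -m crank '[[[0,0,-8,0,255],[0,0,-15,0,255],[0,0,-15,0,255],[0,0,-15,0,255],[0,0,-8,0,255],[0,0,0,0,255]]]' >/dev/null;  python3 -c "$S"
python3 -m crank '[[[0,0,60,0,255]]]' >/dev/null;  python3 -c "$S"
python3 -m crank '[[[0,0,0,0,255]]]' >/dev/null;  python3 -c "$S
for k in range(3): bot.camera('wrist'); st()"

```

```text
t 14.625 p [0.4343 0.0772 0.1927] phi 174.59 tilt rad/tan [-0.32  2.12] world xy [-0.63  2.05] j [  8.62   8.67 -12.04  69.61   2.12  14.03] w 0.0544 F [ 0.  -0.1 -2.8]
t 14.75 p [0.439  0.0801 0.1363] phi 174.58 tilt rad/tan [0.46 2.12] world xy [0.12 2.17] j [  8.9   11.34 -17.76  60.45   2.12  14.33] w 0.0547 F [ 0.4  0.7 -4.1]
t 14.875 p [0.4334 0.0793 0.1319] phi 174.59 tilt rad/tan [-0.27  2.12] world xy [-0.59  2.06] j [  8.91  11.54 -18.23  60.5    2.12  14.33] w 0.0544 F [-1.3 -1.  -2.4]
t 14.925 p [0.4376 0.0799 0.1354] phi 174.59 tilt rad/tan [0.24 2.12] world xy [-0.09  2.13] j [  8.9   11.41 -17.84  60.52   2.12  14.33] w 0.0542 F [ 2.1  1.3 -1. ]
t 14.975 p [0.4397 0.0802 0.1372] phi 174.58 tilt rad/tan [0.51 2.12] world xy [0.17 2.18] j [  8.9   11.33 -17.63  60.53   2.12  14.33] w 0.0543 F [ 0.7  0.1 -1.8]
t 15.025 p [0.4408 0.0804 0.1381] phi 174.58 tilt rad/tan [0.65 2.12] world xy [0.31 2.2 ] j [  8.9   11.28 -17.54  60.53   2.12  14.33] w 0.0547 F [-0.5  0.8 -2.2]
```

```bash
python3 -c "
from h import *
go(.427,.079,.118,174.6)"
python3 -m crank '[[[6,-0.5,8,0,255],[5,0,8,0,255],[2,0,3,0,255],[0,0,0,0,255]]]' >/dev/null;  python3 -c "
from h import *
for k in range(3): bot.camera('wrist'); st()
go(.427,.079,.118,174.6)"
```

```text
t 15.03 p [0.4408 0.0804 0.1381] phi 174.58 tilt 2.22 j [  8.9  11.3 -17.5  60.5   2.1  14.3] F [-0.5  0.8 -2.2] w 0.0547
tool shift now [13.6 -3.5 20. ] turn -0.02
tool shift after turning [13.6 -2.7 20.1]
t 15.575 p [0.4306 0.0825 0.122 ] phi 174.57 tilt rad/tan [1.15 2.12] world xy [0.79 2.28] j [  9.37  10.85 -20.81  57.19   2.12  14.81] w 0.0544 F [-0.5 -0.6 -1.8]
t 15.625 p [0.4308 0.0825 0.1221] phi 174.57 tilt rad/tan [1.17 2.12] world xy [0.81 2.28] j [  9.37  10.85 -20.79  57.2    2.12  14.81] w 0.0545 F [-0.1 -0.5 -1.5]
t 15.675 p [0.431  0.0825 0.1221] phi 174.57 tilt rad/tan [1.17 2.12] world xy [0.81 2.28] j [  9.37  10.86 -20.78  57.19   2.12  14.81] w 0.0545 F [ 0.2  0.5 -2.5]
t 15.68 p [0.431  0.0825 0.1221] phi 174.57 tilt 2.42 j [  9.4  10.9 -20.8  57.2   2.1  14.8] F [ 0.2  0.5 -2.5] w 0.0545
tool shift now [ 3.7 -4.   3.9] turn -0.03
tool shift after turning [ 3.6 -3.9  4.1]
```

```bash
python3 -m crank '[[[3.5,-3.8,3.5,0,255],[0,0,0,0,255],[0,0,0,0,255]]]' >/dev/null;  python3 -c "
from h import *
st();go(.427,.079,.118,174.6)"
```

```text
t 16.05 p [0.4272 0.0789 0.1183] phi 174.55 tilt rad/tan [1.18 2.12] world xy [0.83 2.28] j [  8.98  10.63 -21.72  56.48   2.12  14.43] w 0.0545 F [-0.1 -0.5 -1.8]
t 16.05 p [0.4272 0.0789 0.1183] phi 174.55 tilt 2.43 j [  9.   10.6 -21.7  56.5   2.1  14.4] F [-0.1 -0.5 -1.8] w 0.0545
tool shift now [0.2 0.1 0.3] turn -0.05
tool shift after turning [0.2 0.1 0.3]
```

Pose is right, so I'll hold the red side to the lens for 1.4 s.

```bash
python3 -m crank '[[[0,0,0,0,255],[0,0,0,0,255],[0,0,0,0,255],[0,0,0,0,255],[0,0,0,0,255],[0,0,0,0,255],[0,0,0,0,255],[0,0,0,0,255],[0,0,0,0,255],[0,0,0,0,255],[0,0,0,0,255]]]' >/dev/null;  python3 -c "
from h import *
st()
c=bot.camera('scene'); cv2.imwrite('pics/s2.png',cv2.resize(c['img'][140:230,200:300],None,fx=6,fy=6,interpolation=cv2.INTER_CUBIC))"
```

```text
t 17.425 p [0.4274 0.079  0.1184] phi 174.56 tilt rad/tan [1.2  2.13] world xy [0.85 2.29] j [  8.98  10.63 -21.69  56.48   2.13  14.43] w 0.0544 F [ 0.6 -0.3 -2. ]
```

View pics/s2.png

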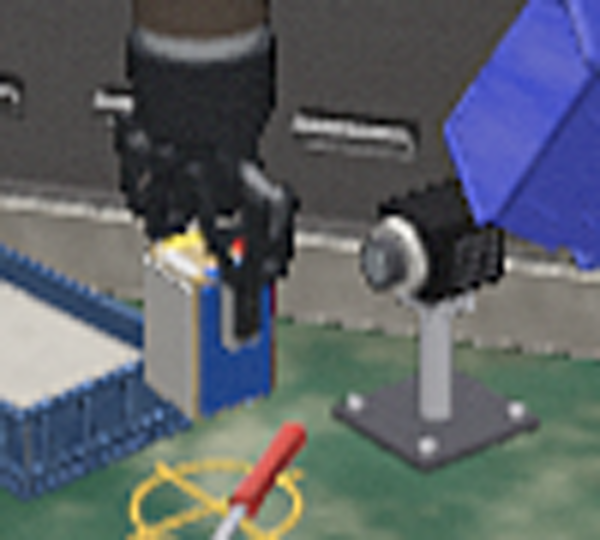

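The picture shows the block upright with the white side (about (170,330) in the crop) towards the robot, so red is at the lens, and nothing moved during the hold. Turning to white now.

```bash
python3 -m crank '[[[0,0,0,-5,255],[0,0,0,-10.5,255],[0,0,0,-10.5,255],[0,0,0,-10.5,255],[0,0,0,-10.5,255],[0,0,0,-10.5,255],[0,0,0,-10.5,255],[0,0,0,-10.5,255],[0,0,0,-10.5,255],[0,0,0,-10.5,255],[0,0,0,-10.5,255],[0,0,0,-10.5,255]]]' >/dev/null;  python3 -c "
from h import *
st();go(.427,.079,.118,-5.4)"
```

```text
t 18.975 p [0.4275 0.079  0.1184] phi -61.98 tilt rad/tan [1.2  2.12] world xy [0.85 2.29] j [   8.98   10.63  -21.69   56.48    2.12 -108.99] w 0.0549 F [-0.2 -0.  -1.8]
t 18.98 p [0.4275 0.079  0.1184] phi -61.98 tilt 2.44 j [   9.    10.6  -21.7   56.5    2.1 -109. ] F [-0.2 -0.  -1.8] w 0.0549
tool shift now [-0.2  0.4  0.4] turn -56.58
tool shift after turning [-0.5 -0.   0.4]
```

```bash
python3 -m crank '[[[0,0,0,-10.3,255],[0,0,0,-10.3,255],[0,0,0,-10.3,255],[0,0,0,-10.3,255],[0,0,0,-9,255],[0,0,0,-4,255],[0,0,0,0,255]]]' >/dev/null;  python3 -c "
from h import *
st();go(.427,.079,.118,-5.4)"
```

```text
t 19.85 p [0.4274 0.0789 0.1184] phi -5.97 tilt rad/tan [1.2  2.12] world xy [0.85 2.28] j [   8.98   10.63  -21.69   56.48    2.12 -165.04] w 0.0545 F [ 0.6 -0.6 -3. ]
t 19.85 p [0.4274 0.0789 0.1184] phi -5.97 tilt 2.44 j [   9.    10.6  -21.7   56.5    2.1 -165. ] F [ 0.6 -0.6 -3. ] w 0.0545
tool shift now [-0.5 -0.   0.4] turn -0.57
tool shift after turning [-0.5 -0.   0.4]
```

```bash
python3 -m crank '[[[0,0,-45,0,255],[0,0,0,-0.5,255]]]' >/dev/null;  python3 -c "
from h import *
st()
for k in range(3): bot.camera('wrist'); st()"
```

```text
t 20.1 p [0.4266 0.0771 0.164 ] phi -5.6 tilt rad/tan [1.13 2.13] world xy [0.8  2.27] j [   8.75    7.97  -17.44   63.46    2.13 -165.64] w 0.0541 F [ 0.7 -0.1 -2.5]
t 20.15 p [0.4246 0.0768 0.1618] phi -5.57 tilt rad/tan [0.85 2.12] world xy [0.52 2.23] j [   8.76    8.07  -17.66   63.42    2.12 -165.66] w 0.0544 F [ 0.1  0.4 -4.1]
t 20.2 p [0.4235 0.0766 0.1606] phi -5.58 tilt rad/tan [0.7  2.12] world xy [0.37 2.21] j [   8.76    8.13  -17.77   63.4     2.12 -165.65] w 0.0548 F [ 0.7 -0.5 -2.9]
t 20.25 p [0.423  0.0766 0.16  ] phi -5.58 tilt rad/tan [0.62 2.12] world xy [0.29 2.19] j [   8.76    8.16  -17.82   63.4     2.12 -165.65] w 0.0544 F [-0.1 -0.5 -3.7]
```

Down gently now.

```bash
python3 -m crank '[[[2,0,-4,0,255],[0,0,6,0,255],[0,0,12,0,255],[0,0,12,0,255],[0,0,8,0,255],[0,0,4,0,255],[0,0,0,0,255]]]' >/dev/null;  python3 -c "
from h import *
st()
for k in range(3): bot.camera('wrist'); st()
go(.427,.079,.118,-5.4)"
```

```text
t 21.125 p [0.4223 0.0776 0.1156] phi -5.61 tilt rad/tan [0.16 2.12] world xy [-0.17  2.12] j [   8.91   11.02  -21.67   57.15    2.12 -165.47] w 0.0539 F [-0.3  1.1 -2.2]
t 21.175 p [0.4224 0.0776 0.1158] phi -5.61 tilt rad/tan [0.19 2.12] world xy [-0.14  2.13] j [   8.9    11.    -21.65   57.16    2.12 -165.47] w 0.0546 F [ 0.2  0.3 -1.9]
t 21.225 p [0.4227 0.0776 0.1161] phi -5.61 tilt rad/tan [0.23 2.12] world xy [-0.1   2.13] j [   8.9    10.98  -21.62   57.17    2.12 -165.47] w 0.0544 F [-1.1  0.1 -1.4]
t 21.275 p [0.4229 0.0776 0.1163] phi -5.62 tilt rad/tan [0.26 2.12] world xy [-0.08  2.14] j [   8.9    10.97  -21.61   57.17    2.12 -165.47] w 0.0544 F [-0.2  1.  -1.3]
t 21.27 p [0.4229 0.0776 0.1163] phi -5.62 tilt 2.14 j [   8.9   11.   -21.6   57.2    2.1 -165.5] F [-0.2  1.  -1.3] w 0.0544
tool shift now [ 4.  -1.9 -1.6] turn -0.22
tool shift after turning [ 4.  -1.8 -1.7]
```

```bash
python3 -m crank '[[[3.6,-1.7,-1.7,0,255],[0,0,0,0,255],[0,0,0,0,255]]]' >/dev/null;  python3 -c "
from h import *
st();go(.427,.079,.118,-5.4)"
python3 -m crank '[[[0,0,0,0,255],[0,0,0,0,255],[0,0,0,0,255],[0,0,0,0,255],[0,0,0,0,255],[0,0,0,0,255],[0,0,0,0,255],[0,0,0,0,255],[0,0,0,0,255],[0,0,0,0,255],[0,0,0,0,255]]]' >/dev/null;  python3 -c "
from h import *
st()
go(.345,.07,.044,-5.4)
c=bot.camera('scene'); cv2.imwrite('pics/s3.png',cv2.resize(c['img'][140:230,200:300],None,fx=6,fy=6,interpolation=cv2.INTER_CUBIC))"
```

```text
t 21.65 p [0.4278 0.0791 0.1192] phi -5.62 tilt rad/tan [0.4  2.12] world xy [0.06 2.16] j [   9.     11.23  -20.79   57.59    2.12 -165.38] w 0.0546 F [ 0.3 -0.  -2. ]
t 21.65 p [0.4278 0.0791 0.1192] phi -5.62 tilt 2.16 j [   9.    11.2  -20.8   57.6    2.1 -165.4] F [ 0.3 -0.  -2. ] w 0.0546
tool shift now [-0.8  0.2  1.2] turn -0.22
tool shift after turning [-0.8  0.2  1.2]
t 23.025 p [0.4277 0.0791 0.1192] phi -5.62 tilt rad/tan [0.4  2.12] world xy [0.06 2.16] j [   8.99   11.21  -20.8    57.59    2.12 -165.38] w 0.0544 F [-0.3 -0.2 -2.2]
t 23.02 p [0.4277 0.0791 0.1192] phi -5.62 tilt 2.16 j [   9.    11.2  -20.8   57.6    2.1 -165.4] F [-0.3 -0.2 -2.2] w 0.0544
tool shift now [-81.2  20.   74.7] turn -0.22
tool shift after turning [-81.5  16.8  75.2]
```

View pics/s3.png

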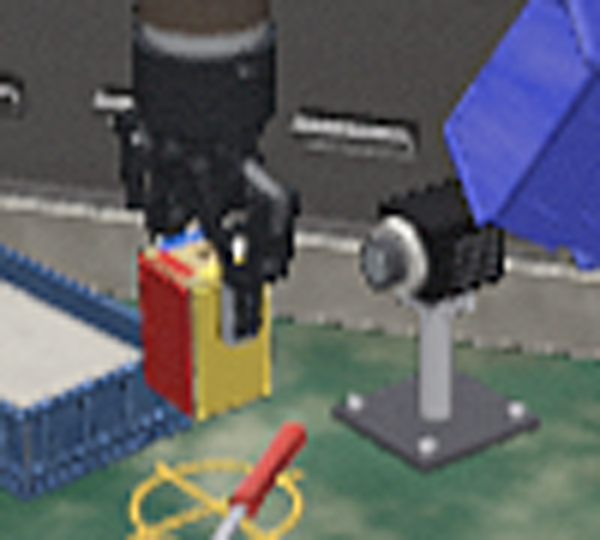

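Red now faces the robot at about (165,330) in the crop, so white is at the lens, and the hold was steady. Next I'll stand it on the clear bench at (0.345, 0.07).

```bash
python3 -m crank '[[[-15,5,0,0,255],[-30,6,0,0,255],[-25,5,10,0,255],[-11,2,15,0,255],[0,0,20,0,255],[0,0,12,0,255],[0,0,4,0,255],[0,0,0,0,255]]]' >/dev/null;  python3 -c "
from h import *
for k in range(3): bot.camera('wrist')
st()
go(.345,.07,.044,-5.4)"
```

```text
t 24.225 p [0.3359 0.0696 0.0566] phi -5.64 tilt rad/tan [0.33 2.1 ] world xy [-0.03  2.13] j [   9.84    6.57  -38.1    44.99    2.1  -164.51] w 0.0543 F [ 0.3  0.  -2.5]
t 24.23 p [0.3359 0.0696 0.0566] phi -5.64 tilt 2.13 j [   9.8    6.6  -38.1   45.     2.1 -164.5] F [ 0.3  0.  -2.5] w 0.0543
tool shift now [ 9.1 -0.9 12.6] turn -0.24
tool shift after turning [ 9.1 -1.3 12.6]
```

```bash
python3 -m crank '[[[0,0,6,0,255],[0,0,5,0,255],[0,0,0,0,255],[0,0,1,0,255],[0,0,0,0,255]]]' >/dev/null;  python3 -c "
from h import *
bot.camera('wrist')
st()"
```

```text
t 24.9 p [0.3368 0.0702 0.0444] phi -5.64 tilt rad/tan [0.43 2.1 ] world xy [0.06 2.15] j [   9.91    7.87  -39.03   42.67    2.1  -164.44] w 0.0544 F [-0.4 -0.2 -1.9]
```

```bash
python3 -m crank '[[[0,0,1.5,0,255],[0,0,1.2,0,255],[0,0,0,0,255]]]' >/dev/null;  python3 -c "
from h import *
bot.camera('wrist')
st()"
python3 -m crank '[[[0,0,1,0,255],[0,0,0.5,0,255],[0,0,0,0,255]]]' >/dev/null;  python3 -c "
from h import *
bot.camera('wrist')
st()"
```

```text
t 25.325 p [0.3371 0.0703 0.0417] phi -5.64 tilt rad/tan [0.46 2.1 ] world xy [0.1  2.15] j [   9.93    8.15  -39.23   42.15    2.1  -164.42] w 0.0545 F [-0.2  0.4 -1.8]
t 25.75 p [0.3372 0.0703 0.0416] phi -5.66 tilt rad/tan [0.49 2.09] world xy [0.12 2.14] j [   9.94    8.16  -39.25   42.1     2.09 -164.39] w 0.0543 F [-1.  -1.3  1.2]
```

```bash
python3 -m crank '[[[0,0,0,0,140],[0,0,0,0,100],[0,0,0,0,0],[0,0,0,0,0],[0,0,0,0,0]]]' >/dev/null;  python3 -c "
from h import *
st()"
python3 -m crank '[[[0,0,-15,0,0],[0,0,-30,0,0],[0,0,-30,0,0],[0,0,-15,0,0],[0,0,0,0,0]]]' >/dev/null;  python3 -c "
from h import *
st()
o=bot.get_obs(); c=bot.camera('wrist'); cv2.imwrite('pics/w2.png',c['img'])
R=Rn.from_quat(o['tool_rot']).as_matrix(); T=np.eye(4);T[:3,:3]=R;T[:3,3]=o['eef_pos']; M=T@c['T_tool_cam']
Rw=M[:3,:3].T; np.savez('w2.npz',fx=c['fx'],fy=c['fy'],cx=c['cx'],cy=c['cy'],R=Rw,t=-Rw@M[:3,3],img=c['img'])
"
```

```text
t 26.375 p [0.3383 0.0706 0.0417] phi -5.65 tilt rad/tan [0.61 2.1 ] world xy [0.24 2.17] j [   9.94    8.18  -39.2    42.01    2.1  -164.4 ] w 0.0856 F [ 0.3 -0.7 -0.1]
t 27.0 p [0.3379 0.067  0.1339] phi -5.65 tilt rad/tan [0.56 2.1 ] world xy [0.21 2.17] j [ 9.3700e+00  1.2000e-01 -3.0990e+01  5.8330e+01  2.1100e+00 -1.6497e+02] w 0.0854 F [-0.4  0.5  0.1]
```

View pics/w2.png

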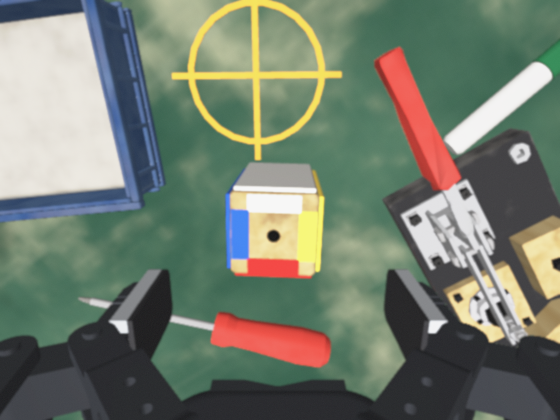

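The block stands upright with its hole at (273,236), white dab towards the mark. The mark's centre is at (257,74).

```bash
python3 - <<'E'
from h import *
c=dict(np.load("w2.npz"))
print("hole",cast(c,273,236,.085),"mark",cast(c,257,74,0), cast(c,172,75,0),cast(c,341,74,0),"dabs",cast(c,274,203,.085),cast(c,273,268,.085),cast(c,239,236,.085),cast(c,311,235,.085))
a=cast(c,274,203,.085)-cast(c,273,268,.085); print(np.degrees(np.arctan2(a[1],a[0])))
E
python3 -m crank '[[[0,0,-10,5,0],[0,0,-5,10.5,0],[0,0,0,10.5,0],[0,0,0,10.5,0],[0,0,0,10.5,0],[0,0,0,10.5,0],[0,0,0,10.5,0],[0,0,0,10.5,0],[0,0,0,7,0],[0,0,0,2,0],[0,0,0,0,0]]]' >/dev/null;  python3 -c "
from h import *
st();go(.337,.0695,.06,-95.4)"
```

```text
hole [0.33752228 0.07129874 0.085     ] mark [0.42975483 0.07764271 0.        ] [0.43537528 0.13918535 0.        ] [0.42364027 0.01796487 0.        ] dabs [0.35676719 0.06874459 0.085     ] [0.31774983 0.07335478 0.085     ] [0.33915794 0.09053415 0.085     ] [0.33630858 0.0499312  0.085     ]
-6.7386769758290965
t 28.425 p [0.3287 0.0653 0.1363] phi -95.44 tilt rad/tan [-0.85  2.11] world xy [-1.18  1.94] j [ 9.330e+00  5.000e-02 -3.067e+01  6.013e+01  2.110e+00 -7.527e+01] w 0.0853 F [-0.5  0.1 -0.3]
t 28.43 p [0.3287 0.0653 0.1363] phi -95.44 tilt 2.27 j [  9.3   0.  -30.7  60.1   2.1 -75.3] F [-0.5  0.1 -0.3] w 0.0853
tool shift now [-2.5 -9.6 76.2] turn -0.04
tool shift after turning [-5.  -7.8 76.3]
```

```bash
python3 -m crank '[[[-2.5,-9,10,0,0],[0,0,25,0,0],[0,0,20,0,0],[0,0,12,0,0],[0,0,3,0,0],[0,0,0,0,0]]]' >/dev/null;  python3 -c "
from h import *
bot.camera('wrist');st();go(.3375,.0705,.0405,-95.4)"
```

```text
t 29.225 p [0.3382 0.0698 0.0605] phi -95.29 tilt rad/tan [-0.91  2.11] world xy [-1.26  1.93] j [  9.8    7.37 -36.36  47.19   2.11 -74.95] w 0.0852 F [ 0.2 -0.1  0.3]
t 29.23 p [0.3382 0.0698 0.0605] phi -95.29 tilt 2.3 j [  9.8   7.4 -36.4  47.2   2.1 -75. ] F [ 0.2 -0.1  0.3] w 0.0852
tool shift now [-0.   0.3 20.1] turn 0.11
tool shift after turning [-0.6  0.8 20. ]
```

```bash
python3 -m crank '[[[0,0,10,0,0],[0,0,8,0,0],[0,0,2,0,0],[0,0,0,0,0]]]' >/dev/null;  python3 -c "
from h import *
bot.camera('wrist');st()"
python3 -m crank '[[[0,0,0,0,255],[0,0,0,0,255],[0,0,0,0,255],[0,0,0,0,255],[0,0,0,0,255],[0,0,0,0,255]]]' >/dev/null
python3 -c "
from h import *
st()"
```

```text
t 29.775 p [0.3389 0.0707 0.04  ] phi -95.28 tilt rad/tan [-0.76  2.12] world xy [-1.11  1.95] j [  9.93   9.4  -38.01  43.35   2.12 -74.83] w 0.0854 F [ 0.2  0.7 -0.6]
t 30.525 p [0.3391 0.0707 0.0405] phi -95.28 tilt rad/tan [-0.72  2.11] world xy [-1.07  1.96] j [  9.93   9.33 -37.99  43.4    2.11 -74.83] w 0.0545 F [-0.7  0.2  0.2]
```

```bash
python3 -m crank '[[[0,0,-10,0,255],[0,0,-25,0,255],[0,0,-25,0,255],[0,0,-20,10,255],[0,0,-5,10.5,255],[0,0,0,10.5,255],[0,0,0,10.5,255],[0,0,0,10.5,255],[0,0,0,10.5,255],[0,0,0,10.5,255],[0,0,0,10.5,255],[0,0,0,4,255]]]' >/dev/null;  python3 -c "
from h import *
bot.camera('wrist');st();go(.4275,.079,.118,174.6)"
```

```text
t 32.075 p [0.3386 0.0671 0.1332] phi 174.97 tilt rad/tan [-0.76  2.09] world xy [-1.09  1.94] j [  9.36   1.34 -29.87  59.56   2.09  14.4 ] w 0.0546 F [-0.5  0.  -2.8]
t 32.08 p [0.3386 0.0671 0.1332] phi 174.97 tilt 2.23 j [  9.4   1.3 -29.9  59.6   2.1  14.4] F [-0.5  0.  -2.8] w 0.0546
tool shift now [-87.8  19.2  13.9] turn 0.37
tool shift after turning [-87.3  20.2  15.2]
```

```bash
python3 -m crank '[[[-15,4,-3,0,255],[-30,6,-3,0.4,255],[-25,6,-3,0,255],[-12,3,-3,0,255],[-5,1,0,0,255],[0,0,0,0,255]]]' >/dev/null;  python3 -c "
from h import *
for k in range(3): bot.camera('wrist')
st();go(.4275,.079,.118,174.6)"
```

```text
t 32.975 p [0.4266 0.0785 0.1452] phi 174.83 tilt rad/tan [-0.96  2.08] world xy [-1.28  1.91] j [  8.97  10.59 -17.26  63.11   2.09  14.15] w 0.0547 F [ 0.1 -0.1 -2. ]
t 32.98 p [0.4266 0.0785 0.1452] phi 174.83 tilt 2.3 j [  9.   10.6 -17.3  63.1   2.1  14.1] F [ 0.1 -0.1 -2. ] w 0.0547
tool shift now [-1.5 -0.3 27.1] turn 0.23
tool shift after turning [-0.8  0.5 27.2]
```

```bash
python3 -m crank '[[[0,0,-7,0,255],[0,0,-15,0.2,255],[0,0,-7,0,255],[0,0,0,0,255]]]' >/dev/null;  python3 -c "
from h import *
for k in range(2): bot.camera('wrist');st()"
python3 -m crank '[[[0,0,55,0,255]]]' >/dev/null
python3 -m crank '[[[0,0,0,0,255]]]' >/dev/null
python3 -c "
from h import *
for k in range(3): bot.camera('wrist');st()
go(.4275,.079,.118,174.6)"
```

```text
t 33.525 p [0.4256 0.0773 0.1755] phi 174.64 tilt rad/tan [-1.03  2.08] world xy [-1.34  1.9 ] j [  8.84   9.   -14.34  67.69   2.08  14.2 ] w 0.0545 F [-0.3 -0.9 -3.1]
t 33.575 p [0.4254 0.0773 0.1752] phi 174.65 tilt rad/tan [-1.08  2.08] world xy [-1.38  1.89] j [  8.84   9.03 -14.37  67.68   2.08  14.2 ] w 0.0546 F [ 0.4  0.7 -3. ]
t 33.875 p [0.4272 0.0796 0.1219] phi 174.65 tilt rad/tan [-0.65  2.09] world xy [-0.97  1.96] j [  9.1   11.78 -19.61  59.26   2.09  14.46] w 0.0543 F [ 0.9  0.6 -2.3]
t 33.925 p [0.429  0.0799 0.1235] phi 174.64 tilt rad/tan [-0.42  2.09] world xy [-0.74  2.  ] j [  9.09  11.7  -19.44  59.27   2.09  14.46] w 0.0546 F [ 1.   0.4 -1.3]
t 33.975 p [0.4299 0.08   0.1243] phi 174.64 tilt rad/tan [-0.29  2.09] world xy [-0.62  2.02] j [  9.09  11.66 -19.36  59.27   2.09  14.46] w 0.0543 F [ 0.7  0.2 -2.8]
t 33.98 p [0.4299 0.08   0.1243] phi 174.64 tilt 2.11 j [  9.1  11.7 -19.4  59.3   2.1  14.5] F [ 0.7  0.2 -2.8] w 0.0543
tool shift now [ 2.2 -1.5  6.3] turn 0.04
tool shift after turning [ 2.3 -1.2  6.3]
```

```bash
python3 -m crank '[[[0,0,-8,0,255],[0,0,-15,0,255],[0,0,-15,0,255],[0,0,-8,0,255],[0,0,0,0,255]]]' >/dev/null;  python3 -c "
from h import *
for k in range(1): bot.camera('wrist');st()"
python3 -m crank '[[[0,0,55,0,255]]]' >/dev/null
python3 -m crank '[[[0,0,0,0,255]]]' >/dev/null
python3 -c "
from h import *
for k in range(3): bot.camera('wrist');st()
go(.4275,.079,.118,174.6)"
```

```text
t 34.65 p [0.4355 0.079  0.18  ] phi 174.63 tilt rad/tan [0.52 2.09] world xy [0.19 2.14] j [  8.84   8.71 -13.99  66.78   2.09  14.22] w 0.0542 F [ 0.4  0.1 -1.9]
t 34.95 p [0.439  0.0815 0.1272] phi 174.62 tilt rad/tan [0.97 2.09] world xy [0.63 2.22] j [  9.1   11.52 -19.07  58.44   2.09  14.49] w 0.0543 F [ 1.4 -0.4 -0.5]
t 35.0 p [0.4407 0.0818 0.1287] phi 174.62 tilt rad/tan [1.19 2.09] world xy [0.85 2.25] j [  9.1   11.44 -18.91  58.45   2.09  14.49] w 0.0547 F [ 0.3 -0.1 -2.4]
t 35.05 p [0.4415 0.0819 0.1295] phi 174.62 tilt rad/tan [1.31 2.09] world xy [0.96 2.27] j [  9.1   11.4  -18.84  58.45   2.09  14.49] w 0.0545 F [ 0.4 -0.1 -1.9]
t 35.05 p [0.4415 0.0819 0.1295] phi 174.62 tilt 2.47 j [  9.1  11.4 -18.8  58.4   2.1  14.5] F [ 0.4 -0.1 -1.9] w 0.0545
tool shift now [13.9 -4.7 11.1] turn 0.02
tool shift after turning [13.7 -4.2 11.5]
```

Tilt is good: block about (-0.9°, 2.4°). Moving it onto the mark.

```bash
python3 -m crank '[[[6,-2,4,0,255],[5,-1.5,4,0,255],[2,-0.5,2,0,255],[0,0,0,0,255],[0,0,0,0,255]]]' >/dev/null
python3 -c "
from h import *
for k in range(2): bot.camera('wrist');st()
go(.4275,.079,.118,174.6)"
```

```text
t 35.725 p [0.4302 0.0797 0.1222] phi 174.6 tilt rad/tan [1.72 2.09] world xy [1.37 2.33] j [  9.05  10.3  -21.47  56.51   2.09  14.45] w 0.0543 F [-0.4  0.4 -2.3]
t 35.775 p [0.4302 0.0797 0.1222] phi 174.6 tilt rad/tan [1.71 2.09] world xy [1.36 2.33] j [  9.05  10.31 -21.46  56.51   2.09  14.45] w 0.0543 F [ 0.2  0.3 -2.1]
t 35.77 p [0.4302 0.0797 0.1222] phi 174.6 tilt 2.7 j [  9.   10.3 -21.5  56.5   2.1  14.4] F [ 0.2  0.3 -2.1] w 0.0543
tool shift now [ 2.7 -1.1  4.1] turn 0.0
tool shift after turning [ 2.6 -1.   4.2]
```

```bash
python3 -m crank '[[[2.6,-1,3.8,0,255],[0,0,0,0,255],[0,0,0,0,255],[0,0,0,0,255],[0,0,0,0,255],[0,0,0,0,255],[0,0,0,0,255],[0,0,0,0,255],[0,0,0,0,255],[0,0,0,0,255],[0,0,0,0,255],[0,0,0,0,255]]]' >/dev/null
python3 -c "
from h import *
st();go(.4275,.079,.118,174.6)"
python3 -m crank '[[[0,0,0,0,255],[0,0,0,0,255],[0,0,0,0,255]]]' >/dev/null
python3 -c "
from h import *
st()
c=bot.camera('scene'); cv2.imwrite('pics/s4.png',cv2.resize(c['img'][140:230,200:300],None,fx=6,fy=6,interpolation=cv2.INTER_CUBIC))"
```

```text
t 37.275 p [0.4276 0.0791 0.118 ] phi 174.6 tilt rad/tan [1.71 2.09] world xy [1.36 2.33] j [  9.02  10.31 -22.19  55.79   2.09  14.42] w 0.0545 F [ 1.  -0.2 -1.8]
t 37.27 p [0.4276 0.0791 0.118 ] phi 174.6 tilt 2.7 j [  9.   10.3 -22.2  55.8   2.1  14.4] F [ 1.  -0.2 -1.8] w 0.0545
tool shift now [ 0.1 -0.1 -0. ] turn 0.0
tool shift after turning [ 0.1 -0.1 -0. ]
t 37.65 p [0.4276 0.0791 0.118 ] phi 174.6 tilt rad/tan [1.71 2.09] world xy [1.36 2.33] j [  9.02  10.3  -22.19  55.79   2.09  14.42] w 0.0544 F [-0.1 -0.1 -2.3]
```

View pics/s4.png

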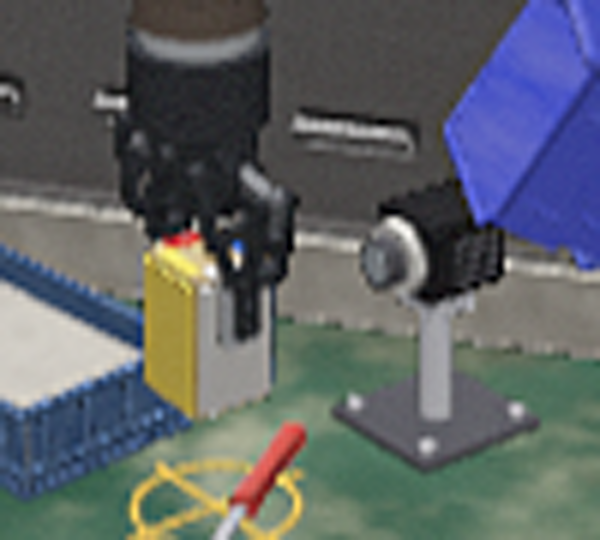

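Yellow faces the robot (crop (170,330)), a finger is on white, and blue is at the lens, held steady. Turning to yellow.

```bash
python3 -m crank '[[[0,0,-10,-5,255],[0,0,-25,-10.5,255],[0,0,-10,-10.5,255],[0,0,0,-10.5,255],[0,0,0,-10.5,255],[0,0,0,-10.5,255],[0,0,0,-10.5,255],[0,0,0,-10.5,255],[0,0,0,-10.5,255],[0,0,0,-10.5,255],[0,0,0,-10.5,255],[0,0,0,-10.5,255]]]' >/dev/null;  python3 -c "
from h import *
st();go(.4275,.079,.118,-5.4)"
```

```text
t 39.2 p [0.4259 0.0771 0.1642] phi -61.92 tilt rad/tan [1.66 2.09] world xy [1.32 2.32] j [   8.79    7.47  -17.99   62.87    2.1  -109.23] w 0.0543 F [-0.1  0.8 -2.5]
t 39.2 p [0.4259 0.0771 0.1642] phi -61.92 tilt 2.67 j [   8.8    7.5  -18.    62.9    2.1 -109.2] F [-0.1  0.8 -2.5] w 0.0543
tool shift now [ 0.2 -0.5 46.3] turn -56.52
tool shift after turning [ 1.4 -2.  46.2]
```

```bash
python3 -m crank '[[[0,0,0,-10.3,255],[0,0,0,-10.3,255],[0,0,0,-10.3,255],[0,0,0,-10.3,255],[0,0,0,-9,255],[0,0,0,-4.5,255],[0,0,-50,0,255],[0,0,0,0,255]]]' >/dev/null;  python3 -c "
from h import *
for k in range(3): bot.camera('wrist'); st()"
```

```text
t 40.25 p [0.4219 0.0746 0.212 ] phi -5.33 tilt rad/tan [1.21 2.1 ] world xy [0.89 2.25] j [   8.55    5.31  -12.99   70.49    2.1  -166.12] w 0.0547 F [-0.9  0.2 -3.2]
t 40.3 p [0.4209 0.0745 0.2107] phi -5.33 tilt rad/tan [1.05 2.1 ] world xy [0.72 2.23] j [   8.55    5.37  -13.12   70.46    2.1  -166.11] w 0.0543 F [-0.4 -0.1 -2.3]
t 40.35 p [0.4204 0.0744 0.21  ] phi -5.33 tilt rad/tan [0.96 2.1 ] world xy [0.64 2.22] j [   8.55    5.4   -13.18   70.45    2.1  -166.11] w 0.0544 F [ 0.4  0.  -2.2]
```

```bash
python3 -m crank '[[[2,-1,5,0,255],[2,-1,12,0,255],[1,-1,18,0,255],[0,0,20,0,255],[0,0,18,0,255],[0,0,11,0,255],[0,0,5,0,255],[0,0,0,0,255]]]' >/dev/null;  python3 -c "
from h import *
for k in range(3): bot.camera('wrist'); st()
go(.4275,.079,.118,-5.4)"
```

```text
t 41.4 p [0.4229 0.0804 0.1104] phi -5.31 tilt rad/tan [0.34 2.09] world xy [-0.01  2.12] j [   9.29   11.35  -22.14   56.17    2.09 -165.39] w 0.0544 F [-0.  -0.3 -2.1]
t 41.45 p [0.4232 0.0804 0.1107] phi -5.31 tilt rad/tan [0.39 2.09] world xy [0.05 2.12] j [   9.29   11.32  -22.11   56.18    2.09 -165.39] w 0.0543 F [-1.1 -0.3 -1.5]
t 41.5 p [0.4234 0.0805 0.1109] phi -5.31 tilt rad/tan [0.42 2.09] world xy [0.07 2.13] j [   9.29   11.31  -22.09   56.18    2.09 -165.39] w 0.0544 F [ 0.7 -0.1 -2.4]
t 41.5 p [0.4234 0.0805 0.1109] phi -5.31 tilt 2.13 j [   9.3   11.3  -22.1   56.2    2.1 -165.4] F [ 0.7 -0.1 -2.4] w 0.0544
tool shift now [ 4.2  0.8 -7.1] turn 0.09
tool shift after turning [ 4.2  1.1 -7.1]
```

```bash
python3 -m crank '[[[3,0.8,-6,0,255],[0.5,0,-1,0,255],[0,0,0,0,255],[0,0,0,0,255]]]' >/dev/null
python3 -c "
from h import *
st();go(.4275,.079,.118,-5.4)"
```

```text
t 42.0 p [0.4286 0.0791 0.1202] phi -5.32 tilt rad/tan [0.65 2.09] world xy [0.31 2.17] j [   9.     11.05  -20.84   57.46    2.09 -165.67] w 0.0543 F [ 0.3  0.  -1.5]
t 42.0 p [0.4286 0.0791 0.1202] phi -5.32 tilt 2.19 j [   9.    11.1  -20.8   57.5    2.1 -165.7] F [ 0.3  0.  -1.5] w 0.0543
tool shift now [-1.1  0.3  2.2] turn 0.08
tool shift after turning [-1.1  0.2  2.2]
```

```bash
python3 -m crank '[[[-1,0.2,1.8,0,255],[0,0,0,0,255],[0,0,0,0,255],[0,0,0,0,255],[0,0,0,0,255],[0,0,0,0,255],[0,0,0,0,255],[0,0,0,0,255],[0,0,0,0,255],[0,0,0,0,255],[0,0,0,0,255],[0,0,0,0,255]]]' >/dev/null
python3 -c "
from h import *
st();go(.414,.256,.2,-5.4)
c=bot.camera('scene'); cv2.imwrite('pics/s5.png',cv2.resize(c['img'][140:230,200:300],None,fx=6,fy=6,interpolation=cv2.INTER_CUBIC))"
```

```text
t 43.5 p [0.427  0.079  0.1179] phi -5.32 tilt rad/tan [0.59 2.09] world xy [0.26 2.16] j [   9.02   11.08  -21.2    57.13    2.09 -165.65] w 0.0543 F [-0.1  0.8 -1.4]
t 43.5 p [0.427  0.079  0.1179] phi -5.32 tilt 2.17 j [   9.    11.1  -21.2   57.1    2.1 -165.6] F [-0.1  0.8 -1.4] w 0.0543
tool shift now [ -29.3 -178.   -75.5] turn 0.08
tool shift after turning [ -29.6 -174.9  -82.1]
```

View pics/s5.png

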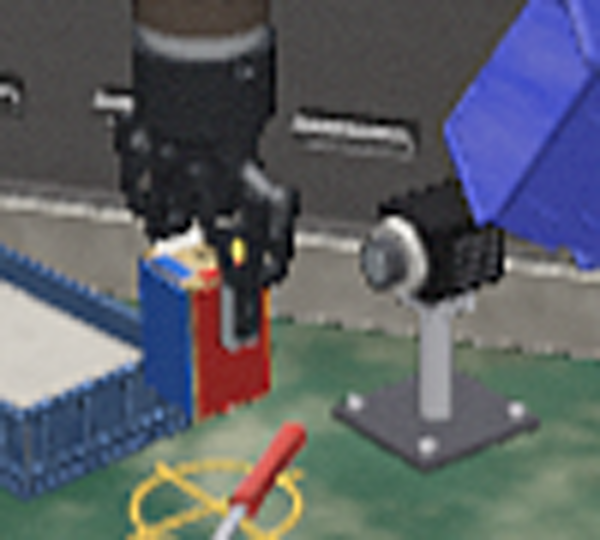

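Blue faces the robot and yellow is at the lens, held steady. On to the crate.

```bash
python3 -m crank '[[[0,0,-15,0,255],[0,0,-25,0,255],[-3,-10,-10,0,255],[-6,-35,0,0,255],[-6,-45,0,0,255],[-6,-40,0,0,255],[-5,-25,0,0,255],[0,-10,0,0,255],[0,0,0,0,255]]]' >/dev/null
python3 -c "
from h import *
for k in range(2): bot.camera('wrist')
st();go(.414,.256,.095,-5.4)
c=bot.camera('wrist'); cv2.imwrite('pics/w6.png',c['img'])"
```

```text
t 44.775 p [0.4138 0.2498 0.1734] phi -5.44 tilt rad/tan [1.12 1.82] world xy [0.06 2.14] j [  29.98   13.     -9.64   66.24    1.82 -144.56] w 0.0546 F [-0.2 -0.6 -2.3]
t 44.77 p [0.4138 0.2498 0.1734] phi -5.44 tilt 2.14 j [  30.    13.    -9.6   66.2    1.8 -144.6] F [-0.2 -0.6 -2.3] w 0.0546
tool shift now [-0.2 -3.2 78.6] turn -0.04
tool shift after turning [-0.3 -6.2 78.4]
```

View pics/w6.png

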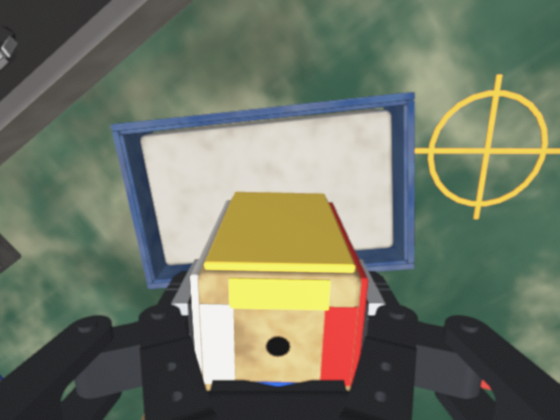

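The wrist view shows the block over the crate; its floor spans x 145–390 in the image and the block is well within that. Lowering it.

```bash
python3 -m crank '[[[0,-2,10,0,255],[0,-1,20,0,255],[0,0,20,0,255],[0,0,15,0,255],[0,0,6,0,255],[0,0,2,0,255],[0,0,0,0,255]]]' >/dev/null
python3 -c "
from h import *
for k in range(2): bot.camera('wrist')
st();go(.414,.256,.086,-5.4)"
```

```text
t 45.8 p [0.4153 0.2514 0.0972] phi -5.94 tilt rad/tan [1.16 1.78] world xy [0.11 2.12] j [  30.07   17.3   -16.28   55.26    1.78 -143.97] w 0.0546 F [ 0.1  1.2 -2.6]
t 45.8 p [0.4153 0.2514 0.0972] phi -5.94 tilt 2.12 j [  30.1   17.3  -16.3   55.3    1.8 -144. ] F [ 0.1  1.2 -2.6] w 0.0546
tool shift now [-1.8 -4.  11.3] turn -0.54
tool shift after turning [-1.8 -4.5 11.2]
```

```bash
python3 -m crank '[[[-1,-2,4,-0.5,255],[0,-1,3,0,255],[0,0,2,0,255],[0,0,0,0,255]]]' >/dev/null
python3 -c "
from h import *
for k in range(2): bot.camera('wrist')
st()"
python3 -m crank '[[[0,0,1.2,0,255],[0,0,1,0,255],[0,0,0,0,255]]]' >/dev/null
python3 -c "
from h import *
bot.camera('wrist');st()"
```

```text
t 46.4 p [0.4154 0.2557 0.0888] phi -5.39 tilt rad/tan [1.31 1.77] world xy [0.23 2.19] j [  30.51   17.97  -16.77   53.94    1.77 -144.08] w 0.0544 F [-0.8 -0.6 -1.2]
t 46.825 p [0.4155 0.2558 0.0866] phi -5.4 tilt rad/tan [1.33 1.77] world xy [0.25 2.2 ] j [  30.51   18.12  -16.94   53.61    1.77 -144.07] w 0.0545 F [ 0.3 -0.1 -2.7]
```

```bash
python3 -m crank '[[[0,0,1,0,255],[0,0,0.5,0,255],[0,0,0,0,255]]]' >/dev/null
python3 -c "
from h import *
bot.camera('wrist');st()"
python3 -m crank '[[[0,0,0.7,0,255],[0,0,0.5,0,255],[0,0,0,0,255]]]' >/dev/null
python3 -c "
from h import *
bot.camera('wrist');st()"
```

```text
t 47.25 p [0.4158 0.2559 0.0859] phi -5.4 tilt rad/tan [1.38 1.77] world xy [0.29 2.23] j [  30.52   18.17  -17.     53.45    1.77 -144.07] w 0.0543 F [-0.6 -1.   1.2]
t 47.675 p [0.4158 0.2559 0.0858] phi -5.4 tilt rad/tan [1.42 1.76] world xy [0.33 2.24] j [  30.52   18.15  -17.04   53.39    1.76 -144.06] w 0.0546 F [-0.9 -0.2  2.4]
```

Contact: the force changed sign and z stopped. Releasing and backing off.

```bash
python3 -m crank '[[[0,0,0,0,140],[0,0,0,0,100],[0,0,0,0,0],[0,0,0,0,0],[0,0,0,0,0]]]' >/dev/null
python3 -c "
from h import *
st()"
python3 -m crank '[[[0,0,-15,0,0],[0,0,-30,0,0],[0,0,-40,0,0],[0,0,-40,0,0],[0,0,-20,0,0],[20,0,0,0,0],[0,0,0,0,0]]]' >/dev/null
python3 -c "
from h import *
st()
o=bot.get_obs()
for n in ('scene','wrist','top'):
    c=bot.camera(n); cv2.imwrite(f'pics/{n}9.png',c['img'])"
```

```text
t 48.3 p [0.4168 0.2565 0.0856] phi -5.4 tilt rad/tan [1.53 1.76] world xy [0.42 2.29] j [  30.52   18.2   -17.01   53.27    1.76 -144.06] w 0.0853 F [-0.2  0.  -0.4]
t 49.175 p [0.4366 0.249  0.2426] phi -5.38 tilt rad/tan [1.89 1.82] world xy [0.79 2.5 ] j [ 2.86e+01  1.23e+01 -1.00e-02  7.58e+01  1.82e+00 -1.46e+02] w 0.0849 F [-0.1  0.2 -0. ]
```

View pics/wrist9.png

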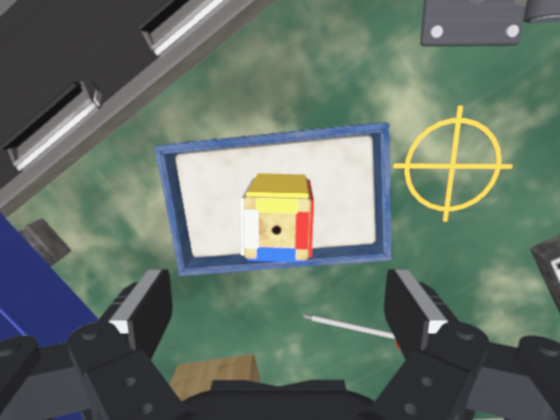

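View pics/scene9.png

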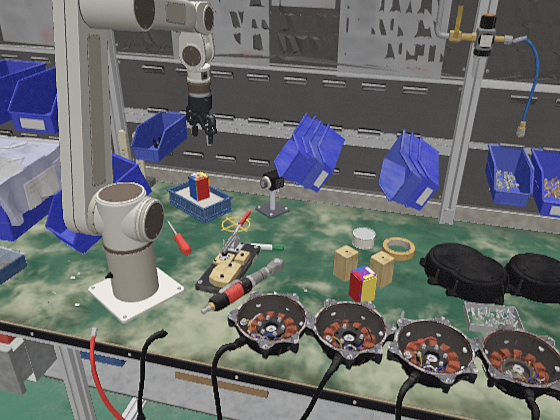

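The reject stands upright inside the crate (scene (199,187); wrist view hole (276,230)). The plain blocks at scene (346,264) and (382,267) and the purple look-alike at (362,284) look unmoved, and the gripper is clear. Handing in.

```bash
python3 -c "
from h import *
a=cv2.imread('pics/scene0.png').astype(int);b=cv2.imread('pics/scene9.png').astype(int)
print('mean diff plain/decoy region',abs(a-b)[240:310,336:400].mean())
st(); print(bot.job_done())"
```

```text
mean diff plain/decoy region 5.619791666666667
t 49.325 p [0.4351 0.2488 0.2415] phi -5.33 tilt rad/tan [1.74 1.83] world xy [0.65 2.44] j [  28.66   12.28   -0.19   75.79    1.83 -146.  ] w 0.0851 F [-0.4 -0.9  0. ]
the job is handed in; nothing more can be done
None
```

I showed all four sides of the reject block to the lens over the yellow mark and stood the block in the blue crate. I handed the job in at 49.3 s; no verdict was reported.

**Showing:**
- I gripped the block by its blue and yellow sides and showed red, then white.
- I stood it on the bench and let go, took it by its red and white sides, and showed blue, then yellow.
- Each side was held for about 1.4 s, within about 2 mm of the show point and 0.3° in turn by my measurements.

**Last checks:**
- The final pictures show the block upright inside the crate, with the gripper open and about 70 mm above it.
- The two plain blocks and the purple look-alike are at the same image positions as at the start, judged by eye. The before/after picture difference over that area averaged 5.6 of 255, which I had no noise level to compare with.

**Not perfect:**
- The tool drifted about 2° off vertical, and the moves give no direct way to correct that. I estimate the block leaned about 2 to 3° while shown. I worked this out from the tool's tilt and did not measure it on the block.
- The first red hold was about 3.6° off by that estimate, so I straightened the block and held red again before turning to white.
- The two estimates of the mark's centre, from the top and wrist cameras, differed by about 3 mm. I used a value close to the top camera's.

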